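# Find the fullest screw tin in the bindery

## Robot

A 7-joint arm with a two-finger parallel gripper is mounted at the origin on the work surface. World frame = base frame: x ahead of the robot, y to its left, z up, the work surface at z = 0. Lengths are in m, angles in degrees, forces in N, time in s.
With the tool pointing down it reaches from about 0.4 to 0.925 m from the base axis. Payload 5.6 kg.
Tool frame: the origin (TCP) lies on the centre line of the jaws, within the pads' length; the fingertips stand 22 mm ahead of it and the grasp point (between the pads) lies 3 mm ahead of it; z points along the fingers, y is the direction in which the jaws open and shut (so a half turn about z gives the same grasp; the last joint's range is limited). The gripper opens to 85 mm and grips with 20 to 120 N. Pads are 22 mm wide; open, the fingers measure 114 mm over their backs; the gripper's body (76 mm by 85 mm) begins 54 mm behind the grasp point. The pads swing forward as they close: fully open they stand 13 mm farther back than shut.
Start: joints at [-69.328, 26.786, -0.665, 91.828, 0.344, 61.387, -3.226], TCP at [0.255, 0.598, 0.214] pointing down, gripper open.
Joint ranges: [-144.91, 144.91], [-17.63, 115.5], [-89.93, 88.59], [15.96, 139.68], [-74.01, 254.01], [8.47, 105.57], [-167.45, 167.45]. Speed limits (degrees/s): [147.25, 147.25, 180, 180, 180, 180, 180].

## Interface

Orientations are given as a 3x3 rotation matrix whose columns are the frame's x, y, z axes.
In Python, from station import manip, read_camera, ticket gives the robot as it stands.
- The arm moves only by the tool send_rows, never from a script. Its argument "increments" is a list that holds one entry, the list of rows, each a list of 6 numbers: the shift along the tool's x, y, z normalised to -1 to 1, where 1 is 0.5 m, then the turn, a rotation vector about the tool's x, y, z normalised to -1 to 1, where 1 is pi rad. In form: [[[dx, dy, dz, rx, ry, rz], ...]]. A call has exactly 8 rows; each row is the pose to reach, as a shift and turn from the pose commanded when the call began, along the tool's axes at that moment, turning the shorter way round; what a row does not reach only later rows make up. A row lasts 1/8 s, in which the tool goes at most 62.5 mm and 10.7 degrees, less where a joint would pass 70% of its speed; a pose out of reach is approached as far as the arm can. A call with a number of a shift or a turn outside -1 to 1 is refused whole. A call with a gripper value outside its range is refused whole. "claw" is the gripper's target within -1 to 1 (fully open at 1, half-way at 0, shut at -1), set as the call begins (left out, the last holds). The fingers move at their own pace and stop on an object; the grip force is fixed at half the most. Time passes only in rows, so rows that repeat a pose let the fingers close, or fill a call up. It gives the time, the measured TCP pose, the force and the opening at its end, in the units of the state.
- manip.observe(): the state, without advancing time (a new reading comes with each control period).
- read_camera(name): name is "side" or "top"; returns a dict with "frame" (480x640x3 uint8, red, green, blue), "K" (3x3 intrinsics, pixels), "R" (3x3) and "t" (3): a world point X has camera coordinates R X + t. Camera axes: x right, y down, z forward; pixel columns grow to the right and rows downward; lengths in m; the calibration is good to about 2 mm. A picture is of the moment at which its call begins. There is no depth.
- ticket.job_done(): hands the job in, once; it reports no verdict.
The state is a dict: "time": time; "joint_pos": joint angles; "qvel": joint speeds; "joint_efforts": joint torques, N m; "tool_pos": TCP position; "tool_rot": TCP orientation; "force": force on the tool from outside, world axes, zero at the start; "torque": the same for the moment, N m; "gripper_width": finger opening in m.
Only numpy, scipy, OpenCV 4.12 (cv2) and the standard library are available. Lean on these libraries where they do the work, as an engineer would, in place of code of your own. Each camera call takes 0.05 s, during which the arm holds its last target.

## Task

Heft the three identical closed tins of binding screws from the green cutting mat to feel which is the heaviest: the two lighter ones go into the wooden tray for refilling, set down upright and not dropped. Finish while holding the heaviest tin in the gripper, upright, still and at least 15 cm clear of the bench, and do not let go of it. Never tip a tin over, and leave the glue jar, book, steel weight and bone folder where they are.

Things in the scene. Friction and masses are not known exactly. Their poses are not given: they have to be found in the camera images.
- tin_a_mid (a point): One of three identical closed round tins (blue, paper band, brass lid flush with the side), 58 mm in diameter and 80 mm high, plain cylinder, at the start upright on the cutting mat. Point at the centre of this tin, half-way up (40 mm above its underside); z axis along the tin's axis, upward. Tins differ only in weight (0.15 to 0.8 kg each); the heaviest outweighs either other by at least 0.13 kg; any of the three places can hold it
- tin_b_mid (a point): One of three identical closed round tins (blue, paper band, brass lid flush with the side), 58 mm in diameter and 80 mm high, plain cylinder, at the start upright on the cutting mat. Point at the centre of this tin, half-way up (40 mm above its underside); z axis along the tin's axis, upward. Tins differ only in weight (0.15 to 0.8 kg each); the heaviest outweighs either other by at least 0.13 kg; any of the three places can hold it
- tin_c_mid (a point): One of three identical closed round tins (blue, paper band, brass lid flush with the side), 58 mm in diameter and 80 mm high, plain cylinder, at the start upright on the cutting mat. Point at the centre of this tin, half-way up (40 mm above its underside); z axis along the tin's axis, upward. Tins differ only in weight (0.15 to 0.8 kg each); the heaviest outweighs either other by at least 0.13 kg; any of the three places can hold it
- tin_a: The same tin as tin_a_mid; origin at the centre of its underside
- tin_b: The same tin as tin_b_mid; origin at the centre of its underside
- tin_c: The same tin as tin_c_mid; origin at the centre of its underside
- cutting_mat: Green cutting mat with a pale grid, 200 mm (its x) by 300 mm (its y), 3 mm thick, fixed to the bench, left or right of the robot's centre line; origin at the centre of its underside
- tray: Shallow open wooden tray, fixed, on the other side from the mat: outside 180 mm (its x) by 300 mm (its y), 22 mm high, walls and floor 6 mm thick; origin at the centre of its underside. It has room for three tins in a row along its y, 95 mm apart
- glue_jar: Bystander: glue jar with white cap, 68 mm in diameter, 85 mm high, loose; origin at the centre of its underside
- book: Bystander: red bound book lying flat, 130 by 190 by 28 mm, loose; origin at the centre of its underside
- press_weight: Bystander: dark steel weight 60 by 100 by 35 mm with a knob up to 64 mm, loose; origin at the centre of its underside
- bone_folder: Bystander: tan bone folder lying flat, 120 (its x) by 24 by 6 mm, loose, between mat and tray; origin at the centre of its underside

How it is judged (in metres and radians):
At the end, for the whole second after the job is handed in: One tin is held up by the fingers alone, underside over 120 mm above the bench, upright within 20 degrees, still; the other two stand upright, released and at rest on the tray floor, each loading it with under 4.6 N (only the heaviest weighs more); bystanders within 30 mm of their start ((((height (world z) of tin_a_mid above 0.16 m and angle between tin_a_mid's own z axis and vertical below 0.35 rad and linear speed of tin_a below 0.05 m/s and contact force between tin_a and the fingers above 2 N and contact force between tin_a and tin_b below 0.1 N and contact force between tin_a and tin_c below 0.1 N and contact force between tin_a and tray below 0.1 N) and (x of tin_b_mid in the frame of tray between -0.06 and 0.06 m and y of tin_b_mid in the frame of tray between -0.12 and 0.12 m and z of tin_b_mid in the frame of tray between 0.038 and 0.054 m and angle between tin_b_mid's own z axis and vertical below 0.15 rad and linear speed of tin_b below 0.03 m/s and contact force between tin_b and the fingers below 0.2 N and contact force between tin_b and tray between 1 and 4.6 N) and (x of tin_c_mid in the frame of tray between -0.06 and 0.06 m and y of tin_c_mid in the frame of tray between -0.12 and 0.12 m and z of tin_c_mid in the frame of tray between 0.038 and 0.054 m and angle between tin_c_mid's own z axis and vertical below 0.15 rad and linear speed of tin_c below 0.03 m/s and contact force between tin_c and the fingers below 0.2 N and contact force between tin_c and tray between 1 and 4.6 N)) or ((height (world z) of tin_b_mid above 0.16 m and angle between tin_b_mid's own z axis and vertical below 0.35 rad and linear speed of tin_b below 0.05 m/s and contact force between tin_b and the fingers above 2 N and contact force between tin_b and tin_a below 0.1 N and contact force between tin_b and tin_c below 0.1 N and contact force between tin_b and tray below 0.1 N) and (x of tin_a_mid in the frame of tray between -0.06 and 0.06 m and y of tin_a_mid in the frame of tray between -0.12 and 0.12 m and z of tin_a_mid in the frame of tray between 0.038 and 0.054 m and angle between tin_a_mid's own z axis and vertical below 0.15 rad and linear speed of tin_a below 0.03 m/s and contact force between tin_a and the fingers below 0.2 N and contact force between tin_a and tray between 1 and 4.6 N) and (x of tin_c_mid in the frame of tray between -0.06 and 0.06 m and y of tin_c_mid in the frame of tray between -0.12 and 0.12 m and z of tin_c_mid in the frame of tray between 0.038 and 0.054 m and angle between tin_c_mid's own z axis and vertical below 0.15 rad and linear speed of tin_c below 0.03 m/s and contact force between tin_c and the fingers below 0.2 N and contact force between tin_c and tray between 1 and 4.6 N)) or ((height (world z) of tin_c_mid above 0.16 m and angle between tin_c_mid's own z axis and vertical below 0.35 rad and linear speed of tin_c below 0.05 m/s and contact force between tin_c and the fingers above 2 N and contact force between tin_c and tin_a below 0.1 N and contact force between tin_c and tin_b below 0.1 N and contact force between tin_c and tray below 0.1 N) and (x of tin_a_mid in the frame of tray between -0.06 and 0.06 m and y of tin_a_mid in the frame of tray between -0.12 and 0.12 m and z of tin_a_mid in the frame of tray between 0.038 and 0.054 m and angle between tin_a_mid's own z axis and vertical below 0.15 rad and linear speed of tin_a below 0.03 m/s and contact force between tin_a and the fingers below 0.2 N and contact force between tin_a and tray between 1 and 4.6 N) and (x of tin_b_mid in the frame of tray between -0.06 and 0.06 m and y of tin_b_mid in the frame of tray between -0.12 and 0.12 m and z of tin_b_mid in the frame of tray between 0.038 and 0.054 m and angle between tin_b_mid's own z axis and vertical below 0.15 rad and linear speed of tin_b below 0.03 m/s and contact force between tin_b and the fingers below 0.2 N and contact force between tin_b and tray between 1 and 4.6 N))) and distance of each of glue_jar, book, press_weight, bone_folder from where it was at the start of the episode below 0.03 m); the arm keeps its last pose, push and grip.
It fails at once if a tin is tipped by more than 40 degrees (angle between any of tin_a_mid, tin_b_mid, tin_c_mid's own z axis and vertical above 0.7 rad).
It fails at once if a tin is dropped or thrown (faster than 0.6 m/s with no finger on it, a fall of about 20 mm) ((contact force between tin_a and the fingers below 0.05 N and linear speed of tin_a above 0.6 m/s) or (contact force between tin_b and the fingers below 0.05 N and linear speed of tin_b above 0.6 m/s) or (contact force between tin_c and the fingers below 0.05 N and linear speed of tin_c above 0.6 m/s)).
It fails at once if a bystander is moved by more than 30 mm (distance of any of glue_jar, book, press_weight, bone_folder from where it was at the start of the episode above 0.03 m).
It also fails if it takes over 72 s, if anything falls off the work surface, if the arm or the gripper's body presses on something with over 40 N, if the wrist force passes 120 N, or if a joint passes its speed limit or range.

## Working session

There is one attempt and no reset: what is moved stays moved. The work goes in short steps, Python scripts to look and compute and a tool call to move; the robot and the scene stay as the last step left them, time stands still between calls to the robot, and variables do not carry over. Pictures are saved under pics/ and viewed, and the job is handed in when it is done.

Besides the shell and the picture viewer there is one more tool, called after ">>>" as name(argument=value, ...) on one line, values as JSON. send_rows: Moves the arm, as the interface text tells. Its arguments: {"type":"object","properties":{"increments":{"type":"array"},"claw":{"type":"number"}},"required":["increments"]}

```bash
mkdir -p pics; ls; python3 - <<'E'
from station import manip, read_camera
import cv2
s=manip.observe();print(s)
for n in("top","side"):
    c=read_camera(n);cv2.imwrite(f"pics/{n}0.png",c["frame"][:,:,::-1]);print(c["K"],c["R"],c["t"])
E
```

```text
pics
{'time': 0.0, 'joint_pos': array([-69.3288786 ,  26.83543648,  -0.6653074 ,  91.88296111,
         0.344749  ,  61.38552918,  -3.22398962]), 'qvel': array([-0.00833169,  0.06084305,  0.00744108, -0.06187812,  0.02711295,
        0.05186361,  0.0118971 ]), 'joint_efforts': array([-2.94254405e-04, -5.32403398e+01,  2.15255603e-02, -2.51308143e+01,
        1.14493776e-02,  7.72985310e-03,  1.47086541e-05]), 'tool_pos': array([0.25521175, 0.59714909, 0.21333   ]), 'tool_rot': array([[-9.19576183e-01,  3.92911332e-01, -5.72901775e-04],
       [ 3.92911727e-01,  9.19574650e-01, -1.68478521e-03],
       [-1.35145251e-04, -1.77438817e-03, -9.99998417e-01]]), 'force': array([-0.57327148, -0.00294424, -0.17518106]), 'torque': array([-0.01692373,  0.02152216,  0.01112464]), 'gripper_width': 0.08546702184330619}
[[522.3882158    0.         319.45003263]
 [  0.         522.3882158  245.67229463]
 [  0.           0.           1.        ]] [[ 0.01421183 -0.99982894 -0.01183688]
 [-0.98080016 -0.0116367  -0.19466801]
 [ 0.19449697  0.01437621 -0.98079776]] [-0.01941304  0.61853267  1.02210348]
[[601.12466753   0.         330.15503722]
 [  0.         601.12466753 238.60728917]
 [  0.           0.           1.        ]] [[ 0.98399582 -0.17783477 -0.0112707 ]
 [-0.13128851 -0.68077422 -0.72063152]
 [ 0.12048054  0.71057811 -0.69322665]] [-0.60022657  0.09670135  1.32790952]
```

View pics/top0.png

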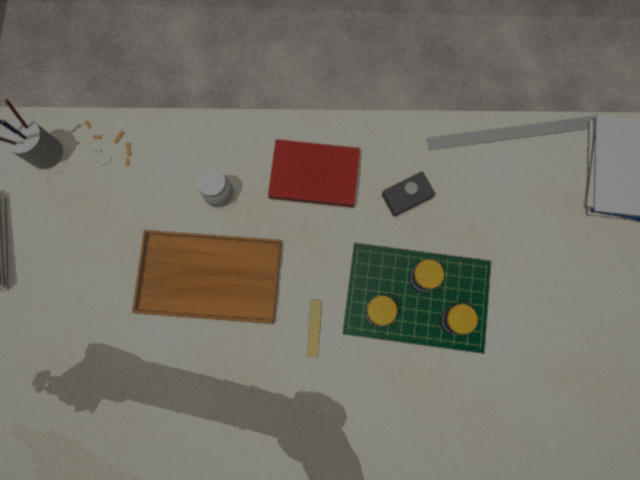

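View pics/side0.png

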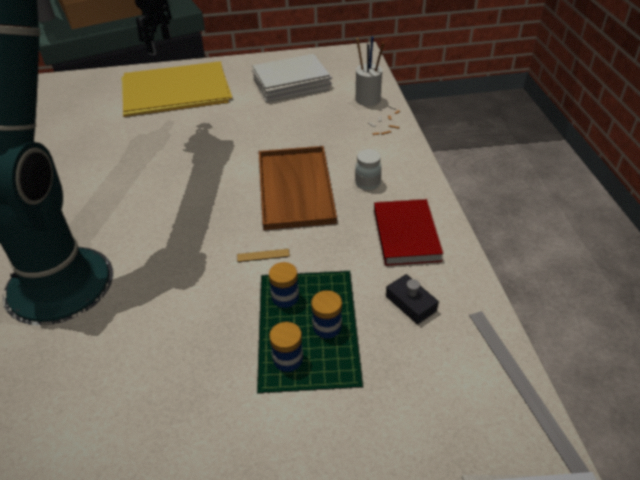

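```bash
cat > h.py <<'E'
import numpy as np, cv2
from station import manip, read_camera
def ray(c,uv,z):
    d=c["R"].T@np.linalg.inv(c["K"])@np.array([uv[0],uv[1],1.]);o=-c["R"].T@c["t"]
    return o+d*(z-o[2])/d[2]
def lids(c,z=0.083):
    hsv=cv2.cvtColor(c["frame"],cv2.COLOR_RGB2HSV)
    m=cv2.inRange(hsv,(12,170,120),(28,255,255))
    out=[]
    for k in cv2.findContours(m,cv2.RETR_EXTERNAL,cv2.CHAIN_APPROX_NONE)[0]:
        if cv2.contourArea(k)>250:
            (u,v),ax,_=cv2.fitEllipse(k); out.append((np.round([u,v],1),np.round(ax,1),np.round(ray(c,(u,v),z),4)))
    return out
def box(c,lo,hi,z,amin=1500):
    hsv=cv2.cvtColor(c["frame"],cv2.COLOR_RGB2HSV)
    m=cv2.inRange(hsv,lo,hi); m=cv2.morphologyEx(m,cv2.MORPH_CLOSE,np.ones((9,9)))
    k=max(cv2.findContours(m,cv2.RETR_EXTERNAL,cv2.CHAIN_APPROX_NONE)[0],key=cv2.contourArea)
    b=cv2.boxPoints(cv2.minAreaRect(k)); P=np.array([ray(c,p,z)[:2] for p in b])
    return np.round(b),P
E
python3 - <<'E'
from h import *
for n in("top","side"):
    c=read_camera(n);print(n)
    for l in lids(c):print(*l)
    if n=="top":
        for nm,lo,hi,z in(("mat",(50,80,20),(90,255,255),.003),("tray",(5,100,60),(16,235,220),.022)):
            b,P=box(c,lo,hi,z);print(nm,b.tolist(),P.round(3).tolist(),P.mean(0),[np.linalg.norm(P[i]-P[i-1]).round(3) for i in range(4)])
    f=c["frame"]
    for p in ((382,310),(150,240)):print(f[p[1],p[0]],cv2.cvtColor(f[p[1]:p[1]+1,p[0]:p[0]+1],cv2.COLOR_RGB2HSV))
E
```

```text
top
[462.2 318.6] [26.7 28.4] [ 0.4712 -0.2947  0.083 ]
[381.8 310. ] [26.7 27.4] [ 0.486  -0.1368  0.083 ]
[428.8 273.6] [26.3 27.4] [ 0.5598 -0.2316  0.083 ]
mat [[343.0, 334.0], [354.0, 244.0], [495.0, 261.0], [483.0, 352.0]] [[0.44, -0.063], [0.636, -0.087], [0.6, -0.39], [0.407, -0.356]] [ 0.52052491 -0.22386667] [np.float64(0.295), np.float64(0.197), np.float64(0.305), np.float64(0.196)]
tray [[132.0, 312.0], [139.0, 229.0], [280.0, 240.0], [274.0, 323.0]] [[0.479, 0.381], [0.659, 0.382], [0.638, 0.073], [0.46, 0.082]] [0.55899863 0.22948758] [np.float64(0.3), np.float64(0.18), np.float64(0.309), np.float64(0.178)]
[137 115  35] [[[ 24 190 137]]]
[113  80  45] [[[ 15 153 113]]]
side
[284.8 334.4] [23.4 29.2] [ 0.4716 -0.2978  0.083 ]
[326.1 301.8] [21.3 27.7] [ 0.5606 -0.2346  0.083 ]
[282.4 272.3] [18.1 25.5] [ 0.4863 -0.1409  0.083 ]
[271.1 197.4] [10.8 68.2] [0.4894 0.101  0.083 ]
[315.8 187.1] [18.6 57.6] [0.5977 0.1184 0.083 ]
[173.9  86.6] [ 40.1 130. ] [0.2624 0.6616 0.083 ]
[163 154 138] [[[ 19  39 163]]]
[160 152 134] [[[ 21  41 160]]]
```

>>> send_rows(increments=[[[-0.08,-0.075,0,0,0,0.045],[-0.17,-0.16,0,0,0,0.09],[-0.26,-0.24,0,0,0,0.14],[-0.36,-0.33,0,0,0,0.185],[-0.45,-0.41,0,0,0,0.23],[-0.54,-0.49,0,0,0,0.28],[-0.63,-0.575,0,0,0,0.325],[-0.728,-0.662,0,0,0,0.372]]], claw=1)

```text
time: 1.2
tool_pos: [0.4593, 0.1513, 0.2146]
tool_rot: [[0.006, 1.0, 0.001], [1.0, -0.006, 0.001], [0.001, 0.001, -1.0]]
force: [2.4, 0.5, 0.7]
gripper_width: 0.0853
```

>>> send_rows(increments=[[[-0.1,0.01,0.02,0,0,0],[-0.21,0.02,0.05,0,0,0],[-0.32,0.03,0.08,0,0,0],[-0.43,0.04,0.11,0,0,0],[-0.52,0.05,0.14,0,0,0],[-0.565,0.053,0.16,0,0,0],[-0.578,0.053,0.17,0,0,0],[-0.578,0.053,0.17,0,0,0]]])

```text
time: 2.2
tool_pos: [0.4845, -0.1355, 0.129]
tool_rot: [[0.002, 1.0, -0.001], [1.0, -0.002, 0.0], [0.0, -0.001, -1.0]]
force: [0.4, 0.4, 0.8]
gripper_width: 0.0854
```

```bash
python3 - <<'E'
from h import *
s=manip.observe();print(s["time"],s["tool_pos"],s["tool_rot"].round(4),s["force"],s["joint_efforts"],s["joint_pos"])
cv2.imwrite("pics/side1.png",read_camera("side")["frame"][:,:,::-1])
E
```

```text
2.2 [ 0.48453665 -0.13549477  0.12902684] [[ 1.7e-03  1.0e+00 -8.0e-04]
 [ 1.0e+00 -1.7e-03  4.0e-04]
 [ 4.0e-04 -8.0e-04 -1.0e+00]] [0.35067927 0.41078689 0.76058847] [  0.89470731 -37.05723166   5.12458608 -19.5117563    0.03705791
  -0.05810594   0.06915319] [-13.31932879  20.71285871  30.34799216 117.94707701 -14.65988176
  44.97869518  25.78511215]
```

View pics/side1.png

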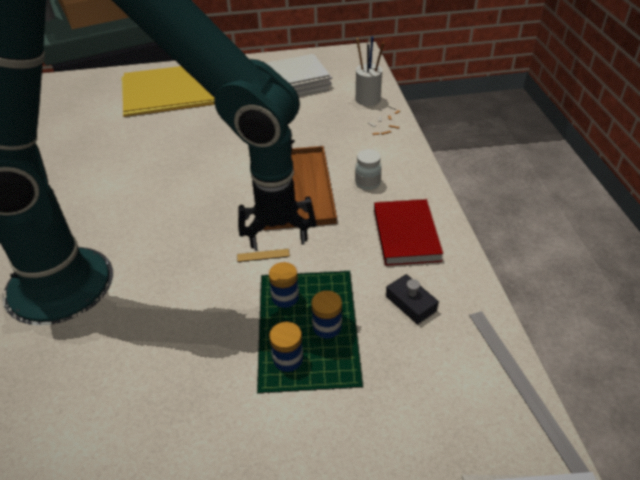

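```bash
python3 - <<'E'
from h import *
s=manip.observe();print(s["time"],s["tool_pos"],s["force"])
for n in("side","top"):
    c=read_camera(n)
    p=s["tool_pos"]
    for dz in(0,-.01,-.022):
      for dx in (-.05,0,.05):
        q=c["K"]@(c["R"]@(p+[dx,0,dz])+c["t"]);print(n,dz,dx,(q[:2]/q[2]).round(1))
cv2.imwrite("pics/top1.png",c["frame"][:,:,::-1])
E
```

```text
2.25 [ 0.48485766 -0.13491568  0.12932003] [-0.45392208 -0.07441651 -0.26411153]
side 0 -0.05 [254.8 257.9]
side 0 0 [279.8 254.5]
side 0 0.05 [304.6 251.1]
side -0.01 -0.05 [255.3 261.4]
side -0.01 0 [280.1 258. ]
side -0.01 0.05 [304.8 254.6]
side -0.022 -0.05 [255.9 265.5]
side -0.022 0 [280.6 262.1]
side -0.022 0.05 [305.  258.8]
top 0 -0.05 [383.6 335.6]
top 0 0 [383.4 308.8]
top 0 0.05 [383.1 282.5]
top -0.01 -0.05 [383.  335.8]
top -0.01 0 [382.8 309.2]
top -0.01 0.05 [382.6 283.2]
top -0.022 -0.05 [382.4 335.9]
top -0.022 0 [382.1 309.7]
top -0.022 0.05 [381.9 283.9]
```

View pics/top1.png

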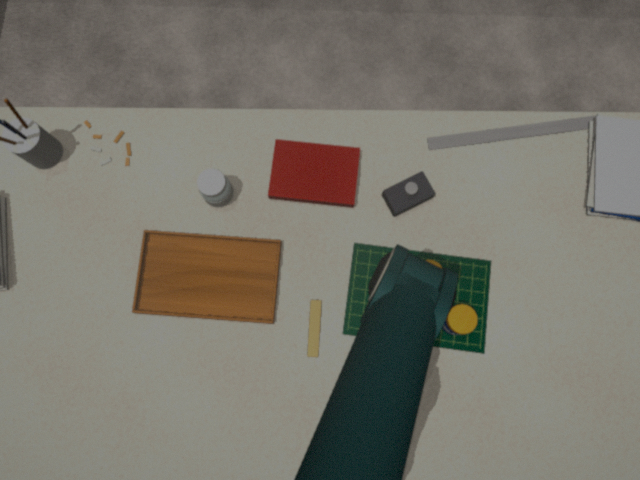

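```bash
python3 - <<'E'
from h import *
s=manip.observe();print(s["time"],s["tool_pos"])
c=read_camera("side");f=c["frame"][:,:,::-1].copy()
f=cv2.resize(f[180:330,200:360],None,fx=4.9,fy=3.9,interpolation=cv2.INTER_CUBIC)
f=cv2.resize(c["frame"][180:320,200:360,::-1],None,fx=4,fy=4,interpolation=cv2.INTER_CUBIC)
f=cv2.convertScaleAbs(f,alpha=1.8)
for d in([0,0,0],[.05,0,-.01],[-.05,0,-.01],[0,0,.05]):
    q=c["K"]@(c["R"]@(s["tool_pos"]+d)+c["t"]);q=(q[:2]/q[2]-[200,180])*4
    cv2.circle(f,tuple(int(i) for i in q),4,(0,255,0),-1)
cv2.imwrite("pics/side2.png",f)
E
```

```text
2.35 [ 0.48515827 -0.13462415  0.12962704]
```

View pics/side2.png

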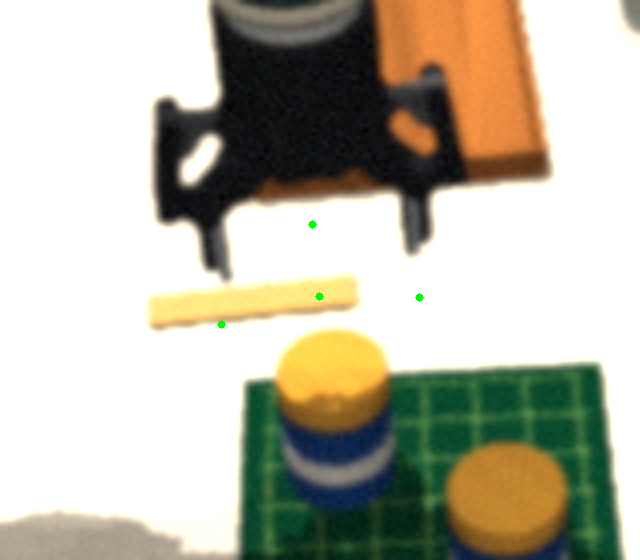

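```bash
python3 - <<'E'
from h import *
s=manip.observe()
c=read_camera("side")
f=cv2.resize(c["frame"][180:300,200:360,::-1],None,fx=5,fy=5,interpolation=cv2.INTER_CUBIC)
cv2.imwrite("pics/side3.png",f)
c=read_camera("top")
f=cv2.resize(c["frame"][220:340,320:480,::-1],None,fx=5,fy=5,interpolation=cv2.INTER_CUBIC)
f=cv2.convertScaleAbs(f,alpha=1.8)
cv2.imwrite("pics/top3.png",f)
E
```

```text
(no output)
```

View pics/side3.png

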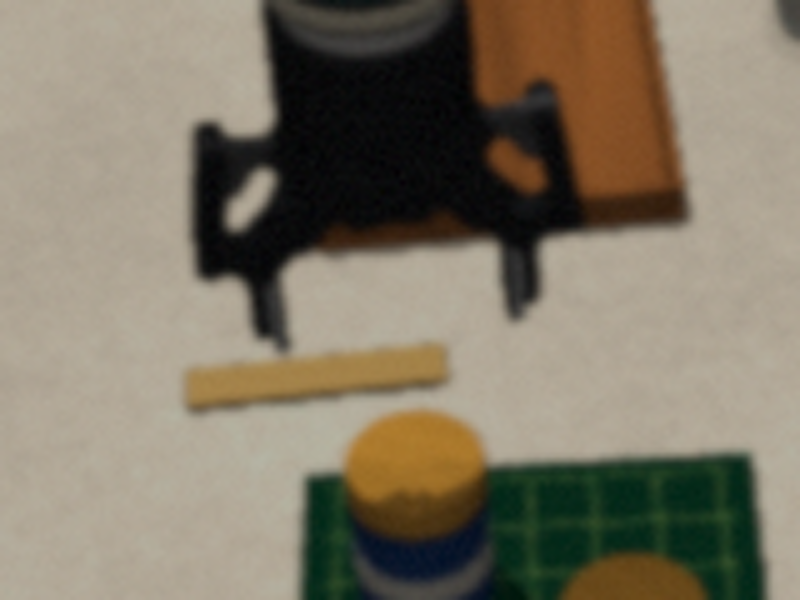

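View pics/top3.png

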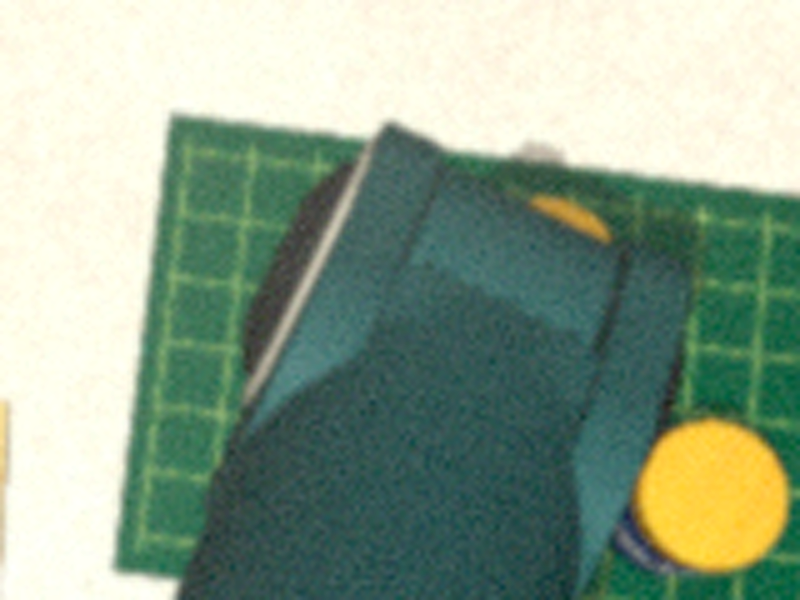

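>>> send_rows(increments=[[[-0.003,0.002,0.02,0,0,0],[-0.003,0.002,0.04,0,0,0],[-0.003,0.002,0.06,0,0,0],[-0.003,0.002,0.08,0,0,0],[-0.003,0.002,0.1,0,0,0],[-0.003,0.002,0.11,0,0,0],[-0.003,0.002,0.11,0,0,0],[-0.003,0.002,0.11,0,0,0]]])

```text
time: 3.5
tool_pos: [0.486, -0.1376, 0.0745]
tool_rot: [[0.002, 1.0, 0.001], [1.0, -0.002, -0.0], [-0.0, 0.001, -1.0]]
force: [0.4, -0.3, -1.0]
gripper_width: 0.0855
```

```bash
python3 - <<'E'
from h import *
s=manip.observe();print(s["time"],s["tool_pos"],s["force"])
c=read_camera("side")
f=cv2.resize(c["frame"][200:320,200:360,::-1],None,fx=5,fy=5,interpolation=cv2.INTER_CUBIC)
cv2.imwrite("pics/side4.png",f)
E
```

```text
3.5 [ 0.48604057 -0.13764173  0.07454667] [ 0.37143768 -0.31954702 -0.96340976]
```

View pics/side4.png

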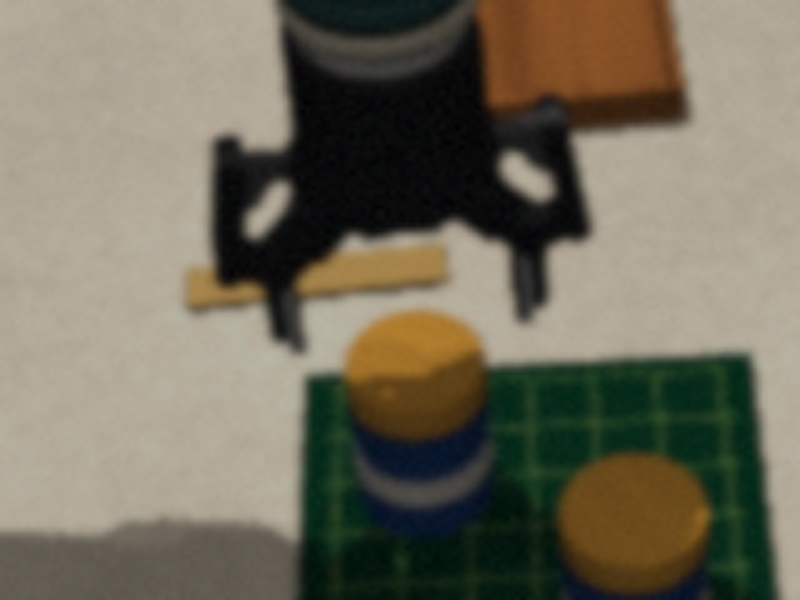

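```bash
python3 - <<'E'
from h import *
c=read_camera("top")
s=manip.observe()
f=cv2.resize(c["frame"][220:340,320:480,::-1],None,fx=5,fy=5,interpolation=cv2.INTER_CUBIC)
f=cv2.convertScaleAbs(f,alpha=2.5)
for d in([.05,0,-.01],[-.05,0,-.01],[0.05,0,.05],[0,0,.15],[0.04,0.04,.05]):
    q=c["K"]@(c["R"]@(s["tool_pos"]+d)+c["t"]);q=(q[:2]/q[2]-[320,220])*5
    cv2.circle(f,tuple(int(i) for i in q),4,(0,0,255),-1);print(d,q)
cv2.imwrite("pics/top4.png",f)
E
```

```text
[0.05, 0, -0.01] [305.00839126 329.65749034]
[-0.05, 0, -0.01] [307.19145088 579.37702387]
[0.05, 0, 0.05] [321.22943228 311.03564481]
[0, 0, 0.15] [354.74980445 419.42423595]
[0.04, 0.04, 0.05] [216.92341794 335.66888043]
```

View pics/top4.png

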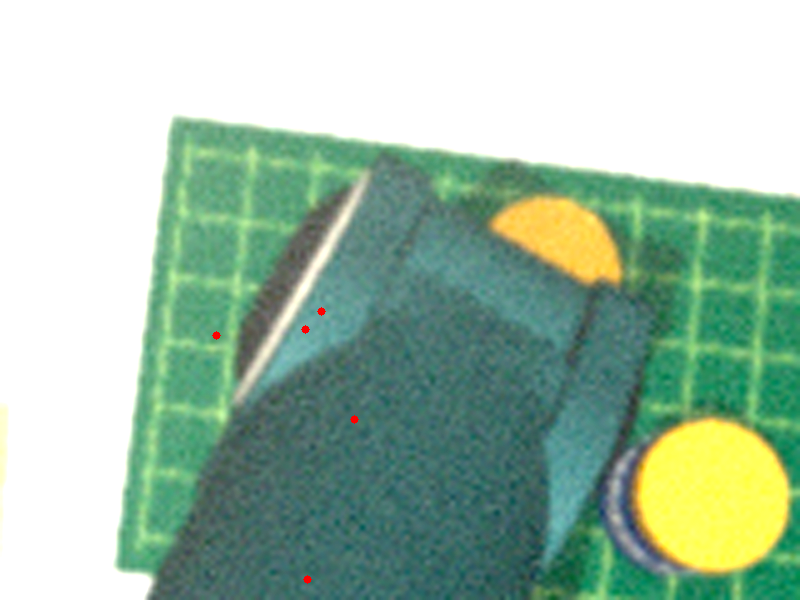

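>>> send_rows(increments=[[[0,0,0.005,0,0,0],[0,0,0.01,0,0,0],[0,0,0.018,0,0,0],[0,0,0.026,0,0,0],[0,0,0.034,0,0,0],[0,0,0.04,0,0,0],[0,0,0.04,0,0,0],[0,0,0.04,0,0,0]]])

```text
time: 4.6
tool_pos: [0.4859, -0.1375, 0.0543]
tool_rot: [[0.002, 1.0, 0.0], [1.0, -0.002, -0.0], [-0.0, 0.0, -1.0]]
force: [0.2, -0.0, 0.7]
gripper_width: 0.0851
```

```bash
python3 - <<'E'
from h import *
s=manip.observe();print(s["time"],s["tool_pos"],s["force"])
c=read_camera("side")
f=cv2.resize(c["frame"][220:340,200:360,::-1],None,fx=5,fy=5,interpolation=cv2.INTER_CUBIC)
for d in([.05,0,-.009],[-.05,0,-.009],[0,0,.05]):
    q=c["K"]@(c["R"]@(s["tool_pos"]+d)+c["t"]);q=(q[:2]/q[2]-[200,220])*5
    cv2.circle(f,tuple(int(i) for i in q),4,(0,0,255),-1)
cv2.imwrite("pics/side5.png",f)
E
```

```text
4.6 [ 0.4858582  -0.13754098  0.05434384] [ 0.18541484 -0.00500154  0.71082454]
```

View pics/side5.png

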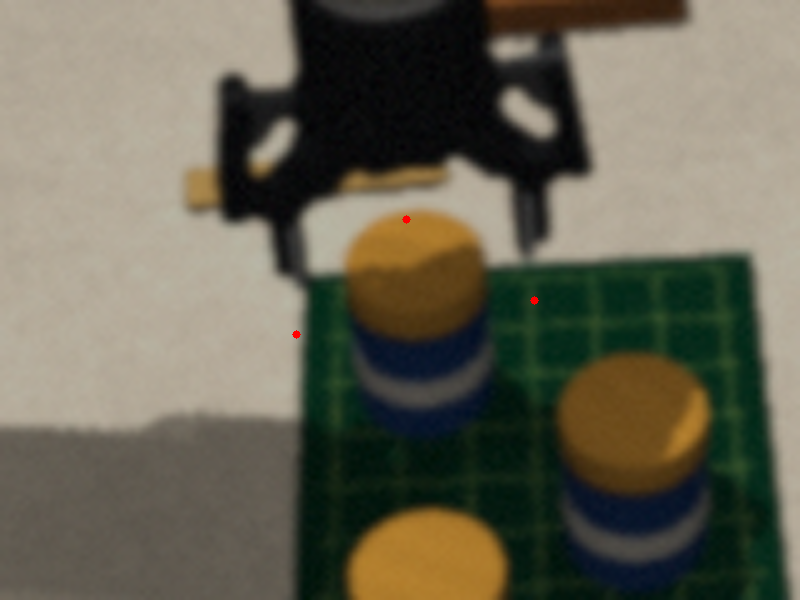

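```bash
python3 - <<'E'
from h import *
c=read_camera("side")
p=np.array([0.2552,0.5971,0.2133]);yv=np.array([.393,.92,0])
f=cv2.imread("pics/side0.png")
g=cv2.resize(f[0:75,110:210],None,fx=8,fy=8,interpolation=cv2.INTER_CUBIC);g=cv2.convertScaleAbs(g,alpha=2)
for off,col in(([0,0,0],(0,0,255)),([0,0,.03],(0,255,0)),([0,.03,0],(255,0,0))):
    for k in(-.05,.05):
        X=p+k*yv+[0,0,-.009]+off
        q=c["K"]@(c["R"]@X+c["t"]);q=(q[:2]/q[2]-[110,0])*8;print(off,q)
        cv2.circle(g,tuple(int(i) for i in q),4,col,-1)
cv2.imwrite("pics/s0.png",g)
E
```

```text
[0, 0, 0] [357.8358991  541.77103703]
[0, 0, 0] [480.52947157 404.47305205]
[0, 0, 0.03] [338.40164033 458.26464218]
[0, 0, 0.03] [463.45942818 322.77818284]
[0, 0.03, 0] [360.45367944 499.33220308]
[0, 0.03, 0] [481.49852179 365.51079022]
```

View pics/s0.png

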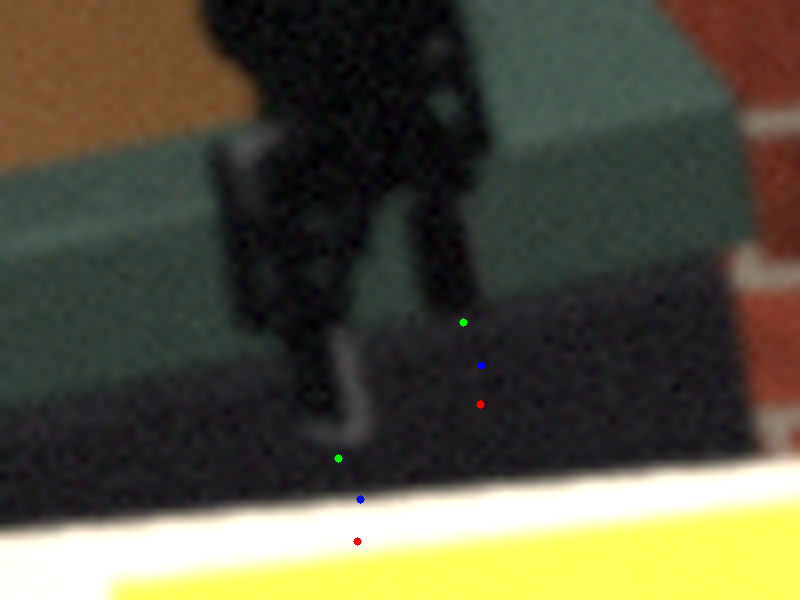

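>>> send_rows(increments=[[[0,0,0.005,0,0,0],[0,0,0.01,0,0,0],[0,0,0.018,0,0,0],[0,0,0.026,0,0,0],[0,0,0.034,0,0,0],[0,0,0.04,0,0,0],[0,0,0.04,0,0,0],[0,0,0.04,0,0,0]]])

```text
time: 5.7
tool_pos: [0.4859, -0.1375, 0.0344]
tool_rot: [[0.002, 1.0, 0.0], [1.0, -0.002, -0.0], [-0.0, 0.0, -1.0]]
force: [0.7, -0.4, -0.5]
gripper_width: 0.0856
```

```bash
python3 - <<'E'
from h import *
s=manip.observe();print(s["time"],s["tool_pos"],s["force"],s["torque"])
c=read_camera("side")
f=cv2.resize(c["frame"][220:340,200:360,::-1],None,fx=5,fy=5,interpolation=cv2.INTER_CUBIC)
cv2.imwrite("pics/side6.png",f)
E
```

```text
5.7 [ 0.48587038 -0.13753772  0.03435004] [ 0.70289315 -0.42370552 -0.45546546] [-0.00682247  0.01770744  0.02209461]
```

View pics/side6.png

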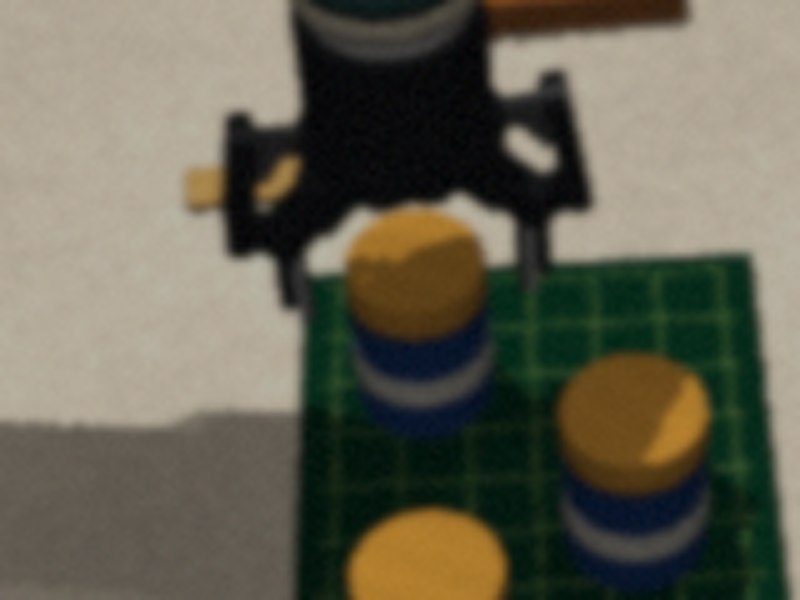

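>>> send_rows(increments=[[[0,0,0,0,0,0],[0,0,0,0,0,0],[0,0,0,0,0,0],[0,0,0,0,0,0],[0,0,0,0,0,0],[0,0,0,0,0,0],[0,0,0,0,0,0],[0,0,0,0,0,0]]], claw=-1)

```text
time: 6.75
tool_pos: [0.4861, -0.1375, 0.0348]
tool_rot: [[0.002, 1.0, 0.001], [1.0, -0.002, 0.0], [0.0, 0.001, -1.0]]
force: [-0.3, 0.7, 5.9]
gripper_width: 0.0565
```

```bash
python3 - <<'E'
from h import *
s=manip.observe();print(s["time"],s["tool_pos"],s["force"],s["torque"],s["gripper_width"])
c=read_camera("side")
f=cv2.resize(c["frame"][220:340,200:360,::-1],None,fx=5,fy=5,interpolation=cv2.INTER_CUBIC)
cv2.imwrite("pics/side7.png",f)
E
```

```text
6.75 [ 0.48607663 -0.13753488  0.03478873] [-0.29370248  0.70089836  5.86345164] [ 0.09563039  0.34033296 -0.00909277] 0.05649689219739805
```

View pics/side7.png

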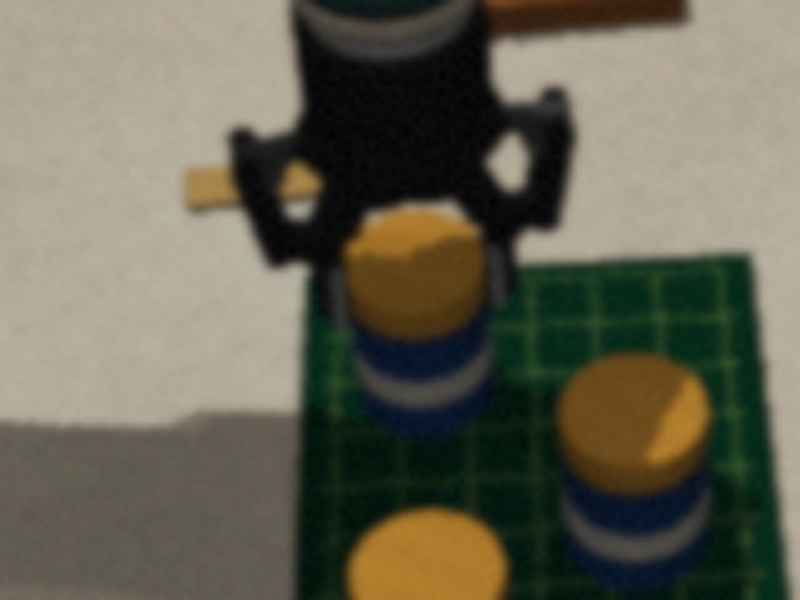

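>>> send_rows(increments=[[[0,0,-0.01,0,0,0],[0,0,-0.04,0,0,0],[0,0,-0.08,0,0,0],[0,0,-0.13,0,0,0],[0,0,-0.18,0,0,0],[0,0,-0.2,0,0,0],[0,0,-0.2,0,0,0],[0,0,-0.2,0,0,0]]])

```text
time: 7.8
tool_pos: [0.4851, -0.1373, 0.1335]
tool_rot: [[0.002, 1.0, -0.002], [1.0, -0.002, 0.0], [0.0, -0.002, -1.0]]
force: [-0.4, -0.2, -2.6]
gripper_width: 0.0566
```

```bash
python3 - <<'E'
from h import *
F=[];T=[]
for i in range(6):
    c=read_camera("side");s=manip.observe();F.append(s["force"]);T.append(s["torque"])
print(s["time"],s["tool_pos"],s["gripper_width"]);print(np.mean(F,0),np.std(F,0),np.mean(T,0));print(np.array(F)[:,2])
f=cv2.resize(c["frame"][140:340,200:380,::-1],None,fx=3,fy=3)
for d in([0,0,0],):
    q=c["K"]@(c["R"]@(s["tool_pos"]+d)+c["t"]);q=(q[:2]/q[2]-[200,140])*3
    cv2.circle(f,tuple(int(i) for i in q),4,(0,0,255),-1)
cv2.imwrite("pics/side8.png",f)
print(lids(c,.183))
E
```

```text
8.1 [ 0.48550132 -0.13755432  0.13383605] 0.05691733177825342
[ 0.07463542 -0.02088542 -3.26205558] [0.63964799 0.35288432 0.51747424] [ 0.01531219 -0.01281804 -0.00127672]
[-3.93528011 -3.09451548 -3.41251989 -2.79225612 -3.82639996 -2.51136191]
[(array([284.9, 334.4]), array([23.9, 30.1]), array([ 0.4687, -0.3741,  0.183 ])), (array([313.5, 180.7]), array([26.7, 75.9]), array([0.5792, 0.0182, 0.183 ])), (array([162.2,  89.1]), array([ 39.8, 100.6]), array([0.2525, 0.472 , 0.183 ]))]
```

View pics/side8.png

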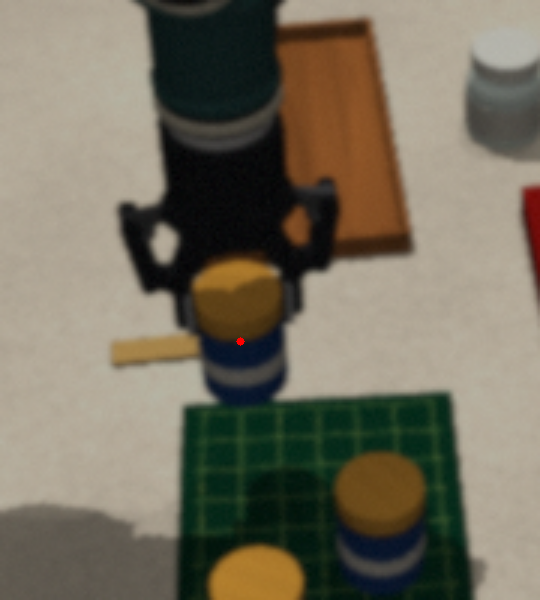

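>>> send_rows(increments=[[[0.05,0.01,0,0,0,0],[0.14,0.025,0,0,0,0],[0.24,0.044,0,0,0,0],[0.35,0.064,0,0,0,0],[0.46,0.084,0,0,0,0],[0.57,0.104,0,0,0,0],[0.68,0.125,0,0,0,0],[0.77,0.141,0,0,0,0]]])

```text
time: 9.1
tool_pos: [0.5569, 0.25, 0.1339]
tool_rot: [[0.0, 1.0, -0.0], [1.0, -0.0, 0.0], [0.0, -0.0, -1.0]]
force: [0.3, -1.5, -2.5]
gripper_width: 0.0562
```

>>> send_rows(increments=[[[0.05,0.009,0,0,0,0],[0.08,0.015,0.01,0,0,0],[0.083,0.016,0.03,0,0,0],[0.083,0.016,0.06,0,0,0],[0.083,0.016,0.1,0,0,0],[0.083,0.016,0.13,0,0,0],[0.083,0.016,0.14,0,0,0],[0.083,0.016,0.14,0,0,0]]])

```text
time: 10.1
tool_pos: [0.565, 0.2886, 0.0639]
tool_rot: [[0.002, 1.0, -0.0], [1.0, -0.002, -0.0], [-0.0, -0.0, -1.0]]
force: [-0.5, -0.4, -3.9]
gripper_width: 0.0567
```

```bash
python3 - <<'E'
from h import *
F=[]
for i in range(4):
    c=read_camera("side");s=manip.observe();F.append(s["force"])
print(s["time"],s["tool_pos"],s["gripper_width"]);print(np.mean(F,0))
f=cv2.resize(c["frame"][100:280,220:400,::-1],None,fx=3,fy=3)
cv2.imwrite("pics/side9.png",f)
E
```

```text
10.3 [0.56555985 0.28912389 0.06507464] 0.05672538281243019
[ 0.37332337  0.03996628 -3.04885547]
```

View pics/side9.png

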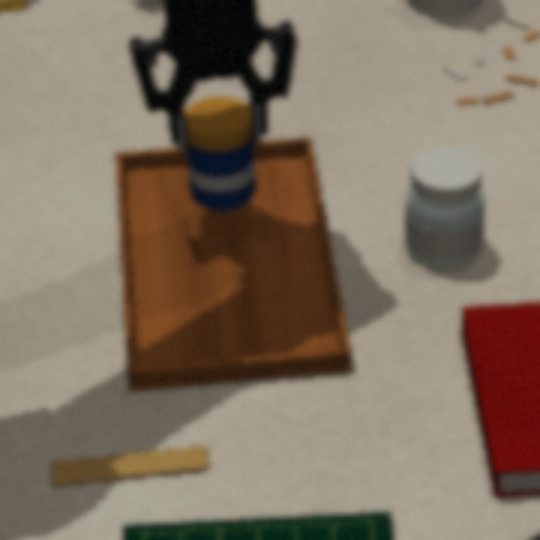

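>>> send_rows(increments=[[[0,0,0.01,0,0,0],[0,0,0.02,0,0,0],[0,0,0.03,0,0,0],[0,0,0.038,0,0,0],[0,0,0.044,0,0,0],[0,0,0.05,0,0,0],[0,0,0.053,0,0,0],[0,0,0.053,0,0,0]]])

```text
time: 11.3
tool_pos: [0.5651, 0.2889, 0.0379]
tool_rot: [[0.002, 1.0, 0.0], [1.0, -0.002, 0.0], [0.0, 0.0, -1.0]]
force: [-0.3, -0.7, -3.2]
gripper_width: 0.0564
```

```bash
python3 - <<'E'
from h import *
F=[]
for i in range(3):
    c=read_camera("side");s=manip.observe();F.append(s["force"])
print(s["time"],s["tool_pos"],s["gripper_width"]);print(np.mean(F,0))
f=cv2.resize(c["frame"][100:280,220:400,::-1],None,fx=3,fy=3)
cv2.imwrite("pics/side10.png",f)
E
```

```text
11.45 [0.56514165 0.28887443 0.03792416] 0.056831393097297074
[-0.53458428 -0.1638192  -2.36499484]
```

View pics/side10.png

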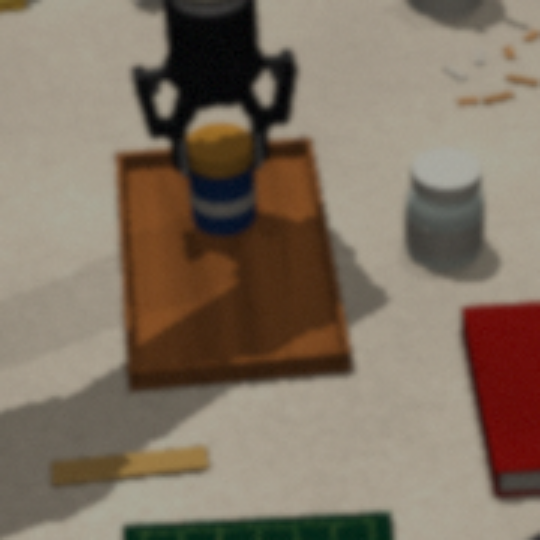

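>>> send_rows(increments=[[[0,0,0.001,0,0,0],[0,0,0.002,0,0,0],[0,0,0.003,0,0,0],[0,0,0.003,0,0,0],[0,0,0.003,0,0,0],[0,0,0.003,0,0,0],[0,0,0.003,0,0,0],[0,0,0.003,0,0,0]]])

```text
time: 12.45
tool_pos: [0.5652, 0.289, 0.0378]
tool_rot: [[0.002, 1.0, 0.0], [1.0, -0.002, 0.001], [0.001, -0.0, -1.0]]
force: [-3.0, -2.3, 8.6]
gripper_width: 0.0563
```

```bash
python3 - <<'E'
from h import *
F=[]
for i in range(3):
    c=read_camera("side");s=manip.observe();F.append(s["force"])
print(s["time"],s["tool_pos"],s["gripper_width"]);print(np.mean(F,0))
E
```

```text
12.6 [0.56520265 0.28894574 0.03782238] 0.05641795156102895
[-3.20528699 -1.99929478  9.34663893]
```

>>> send_rows(increments=[[[0,0,-0.001,0,0,0],[0,0,-0.001,0,0,0],[0,0,-0.001,0,0,0],[0,0,-0.001,0,0,0],[0,0,-0.001,0,0,0],[0,0,-0.02,0,0,0],[0,0,-0.05,0,0,0],[0,0,-0.1,0,0,0]]], claw=1)

```text
time: 13.6
tool_pos: [0.5648, 0.2887, 0.0872]
tool_rot: [[0.002, 1.0, -0.0], [1.0, -0.002, -0.0], [-0.0, -0.0, -1.0]]
force: [-0.2, -0.6, 0.4]
gripper_width: 0.0855
```

```bash
python3 - <<'E'
from h import *
c=read_camera("side");s=manip.observe()
print(s["time"],s["tool_pos"],s["gripper_width"],s["force"])
f=cv2.resize(c["frame"][100:280,220:400,::-1],None,fx=3,fy=3)
cv2.imwrite("pics/side11.png",f)
E
```

```text
13.65 [0.56724224 0.28975319 0.09123743] 0.08550859032237607 [ 1.23901315 -0.52822316  2.27313906]
```

View pics/side11.png

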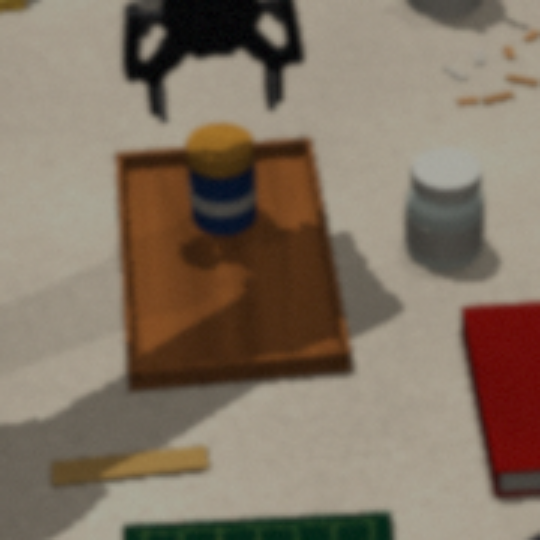

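>>> send_rows(increments=[[[0,0,-0.05,0,0,0],[-0.07,0,-0.09,0,0,0],[-0.17,0,-0.09,0,0,0],[-0.29,0,-0.09,0,0,0],[-0.41,0,-0.09,0,0,0],[-0.53,0,-0.09,0,0,0],[-0.65,0,-0.09,0,0,0],[-0.77,0,-0.09,0,0,0]]])

```text
time: 14.65
tool_pos: [0.5647, -0.098, 0.1325]
tool_rot: [[0.002, 1.0, 0.002], [1.0, -0.002, 0.0], [0.0, 0.002, -1.0]]
force: [0.6, 0.3, 0.6]
gripper_width: 0.0852
```

>>> send_rows(increments=[[[-0.11,-0.005,0,0,0,0],[-0.2,-0.01,0,0,0,0],[-0.25,-0.01,0,0,0,0],[-0.27,-0.01,0,0,0,0],[-0.274,-0.01,0.02,0,0,0],[-0.274,-0.01,0.05,0,0,0],[-0.274,-0.01,0.06,0,0,0],[-0.274,-0.01,0.06,0,0,0]]])

```text
time: 15.65
tool_pos: [0.5589, -0.2321, 0.1004]
tool_rot: [[0.001, 1.0, -0.002], [1.0, -0.001, 0.001], [0.001, -0.002, -1.0]]
force: [-0.2, 0.5, -0.4]
gripper_width: 0.0856
```

```bash
python3 - <<'E'
from h import *
c=read_camera("side");s=manip.observe()
print(s["time"],s["tool_pos"],s["gripper_width"],s["force"])
f=cv2.resize(c["frame"][200:380,220:400,::-1],None,fx=3,fy=3)
cv2.imwrite("pics/side12.png",f)
E
```

```text
15.7 [ 0.55917274 -0.23251954  0.10095198] 0.08545375222830015 [ 0.49049061 -0.03429284  0.97188652]
```

View pics/side12.png

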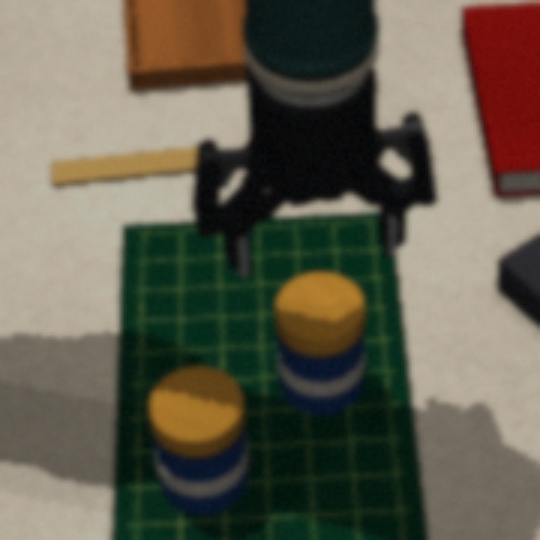

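>>> send_rows(increments=[[[0,0.002,0.03,0,0,0],[0,0.002,0.07,0,0,0],[0,0.002,0.1,0,0,0],[0,0.002,0.12,0,0,0],[0,0.002,0.131,0,0,0],[0,0.002,0.131,0,0,0],[0,0.002,0.131,0,0,0],[0,0.002,0.131,0,0,0]]])

```text
time: 16.7
tool_pos: [0.5605, -0.2332, 0.0364]
tool_rot: [[0.002, 1.0, 0.001], [1.0, -0.002, -0.0], [-0.0, 0.001, -1.0]]
force: [-0.2, 0.3, -0.2]
gripper_width: 0.0855
```

>>> send_rows(increments=[[[0,0,0,0,0,0],[0,0,0,0,0,0],[0,0,0,0,0,0],[0,0,0,0,0,0],[0,0,0,0,0,0],[0,0,0,0,0,0],[0,0,0,0,0,0],[0,0,0,0,0,0]]], claw=-1)

```text
time: 17.7
tool_pos: [0.5606, -0.2332, 0.0364]
tool_rot: [[0.002, 1.0, 0.001], [1.0, -0.002, -0.0], [-0.0, 0.001, -1.0]]
force: [-0.2, 1.3, 5.4]
gripper_width: 0.0565
```

>>> send_rows(increments=[[[0,0,-0.01,0,0,0],[0,0,-0.04,0,0,0],[0,0,-0.08,0,0,0],[0,0,-0.13,0,0,0],[0,0,-0.18,0,0,0],[0,0,-0.2,0,0,0],[0,0,-0.2,0,0,0],[0,0,-0.2,0,0,0]]])

```text
time: 18.7
tool_pos: [0.5595, -0.2328, 0.135]
tool_rot: [[0.002, 1.0, -0.001], [1.0, -0.002, 0.001], [0.001, -0.001, -1.0]]
force: [0.7, -0.3, -2.4]
gripper_width: 0.0567
```

```bash
python3 - <<'E'
from h import *
F=[]
for i in range(6):
    c=read_camera("side");s=manip.observe();F.append(s["force"])
print(s["time"],s["tool_pos"],s["gripper_width"]);print(np.mean(F,0),np.std(F,0))
cv2.imwrite("pics/side13.png",c["frame"][:,:,::-1])
E
```

```text
19.0 [ 0.55986683 -0.23313467  0.13525729] 0.05638663414256153
[-0.18858553  0.28942227 -3.12204477] [0.65148771 0.43812774 0.46215033]
```

View pics/side13.png

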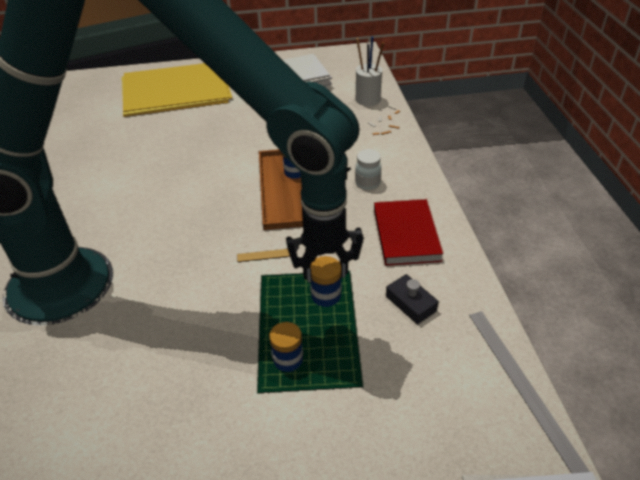

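>>> send_rows(increments=[[[0.05,0,0,0,0,0],[0.14,0,0,0,0,0],[0.24,0,0,0,0,0],[0.35,-0.005,0,0,0,0],[0.46,-0.005,0,0,0,0],[0.57,-0.005,0,0,0,0],[0.67,-0.01,0,0,0,0],[0.75,-0.01,0,0,0,0]]])

```text
time: 20.0
tool_pos: [0.5553, 0.1444, 0.1357]
tool_rot: [[-0.0, 1.0, -0.0], [1.0, 0.0, 0.0], [0.0, -0.0, -1.0]]
force: [0.4, -0.4, -2.8]
gripper_width: 0.0567
```

>>> send_rows(increments=[[[0.04,0,0,0,0,0],[0.052,0,0.01,0,0,0],[0.054,0,0.03,0,0,0],[0.054,0,0.06,0,0,0],[0.054,0,0.1,0,0,0],[0.054,0,0.13,0,0,0],[0.054,0,0.14,0,0,0],[0.054,0,0.14,0,0,0]]])

```text
time: 21.0
tool_pos: [0.5558, 0.1687, 0.0654]
tool_rot: [[0.002, 1.0, -0.0], [1.0, -0.002, -0.0], [-0.0, -0.0, -1.0]]
force: [0.7, 0.1, -2.4]
gripper_width: 0.0566
```

```bash
python3 - <<'E'
from h import *
F=[]
for i in range(3):
    c=read_camera("side");s=manip.observe();F.append(s["force"])
print(s["time"],s["tool_pos"],s["gripper_width"]);print(np.mean(F,0))
f=cv2.resize(c["frame"][100:280,220:400,::-1],None,fx=3,fy=3)
cv2.imwrite("pics/side14.png",f)
E
```

```text
21.15 [0.55635763 0.16904945 0.06641265] 0.05665367985284677
[-0.24777427 -0.23780774 -2.89592461]
```

View pics/side14.png

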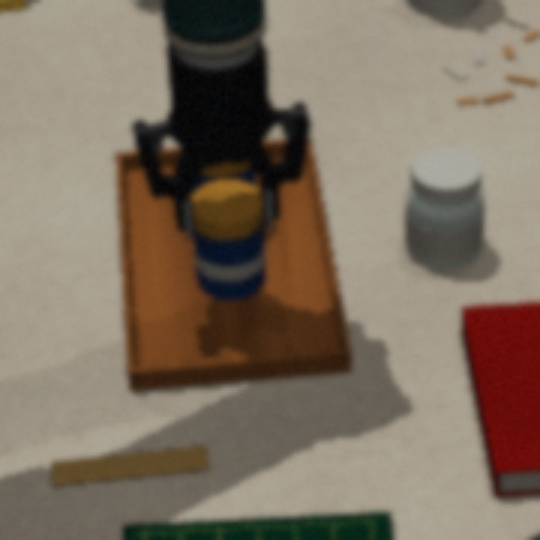

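>>> send_rows(increments=[[[0,0,0.01,0,0,0],[0,0,0.02,0,0,0],[0,0,0.03,0,0,0],[0,0,0.04,0,0,0],[0,0,0.046,0,0,0],[0,0,0.051,0,0,0],[0,0,0.054,0,0,0],[0,0,0.054,0,0,0]]])

```text
time: 22.15
tool_pos: [0.5559, 0.1689, 0.0394]
tool_rot: [[0.002, 1.0, -0.0], [1.0, -0.002, 0.0], [0.0, -0.0, -1.0]]
force: [-2.1, -0.4, 3.9]
gripper_width: 0.0563
```

```bash
python3 - <<'E'
from h import *
F=[]
for i in range(3):
    c=read_camera("side");s=manip.observe();F.append(s["force"])
print(s["time"],s["tool_pos"],s["gripper_width"]);print(np.mean(F,0))
E
```

```text
22.3 [0.55587349 0.16883704 0.03940783] 0.0565047824589344
[-2.2282522  -1.06717275  5.1854196 ]
```

In contact with the tray floor; releasing.

>>> send_rows(increments=[[[0,0,-0.001,0,0,0],[0,0,-0.001,0,0,0],[0,0,-0.001,0,0,0],[0,0,-0.001,0,0,0],[0,0,-0.001,0,0,0],[0,0,-0.02,0,0,0],[0,0,-0.05,0,0,0],[0,0,-0.1,0,0,0]]], claw=1)

```text
time: 23.3
tool_pos: [0.5556, 0.1687, 0.0898]
tool_rot: [[0.002, 1.0, -0.0], [1.0, -0.002, -0.0], [-0.0, -0.0, -1.0]]
force: [0.4, 0.0, 1.2]
gripper_width: 0.0854
```

>>> send_rows(increments=[[[0,0,-0.05,0,0,0],[-0.06,-0.01,-0.09,0,0,0],[-0.17,-0.03,-0.09,0,0,0],[-0.29,-0.05,-0.09,0,0,0],[-0.41,-0.08,-0.09,0,0,0],[-0.52,-0.1,-0.09,0,0,0],[-0.62,-0.12,-0.09,0,0,0],[-0.7,-0.13,-0.09,0,0,0]]])

```text
time: 24.3
tool_pos: [0.4898, -0.1834, 0.1352]
tool_rot: [[0.004, 1.0, 0.002], [1.0, -0.004, -0.0], [-0.0, 0.002, -1.0]]
force: [0.3, 0.3, 0.5]
gripper_width: 0.0853
```

```bash
python3 - <<'E'
from h import *
c=read_camera("top");s=manip.observe()
print(s["time"],s["tool_pos"],s["gripper_width"],s["force"])
for z in(.083,.086):
    for l in lids(c,z):print(*l)
cv2.imwrite("pics/top15.png",c["frame"][:,:,::-1])
cv2.imwrite("pics/side15.png",read_camera("side")["frame"][:,:,::-1])
E
```

```text
24.35 [ 0.48884815 -0.18932168  0.13570374] 0.0855109910320984 [-0.16440487 -4.45010203  0.82326438]
[227.  272.4] [27.7 31.3] [0.5572 0.1736 0.083 ]
[169.8 267.2] [26.4 26.9] [0.5664 0.2899 0.083 ]
[227.  272.4] [27.7 31.3] [0.5568 0.173  0.086 ]
[169.8 267.2] [26.4 26.9] [0.5659 0.289  0.086 ]
```

View pics/top15.png

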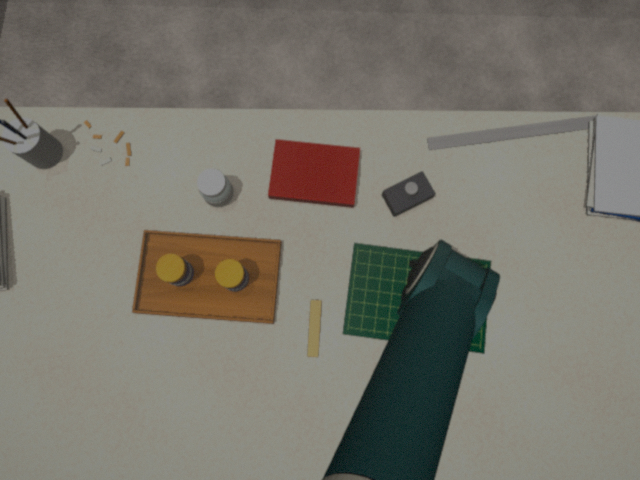

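View pics/side15.png

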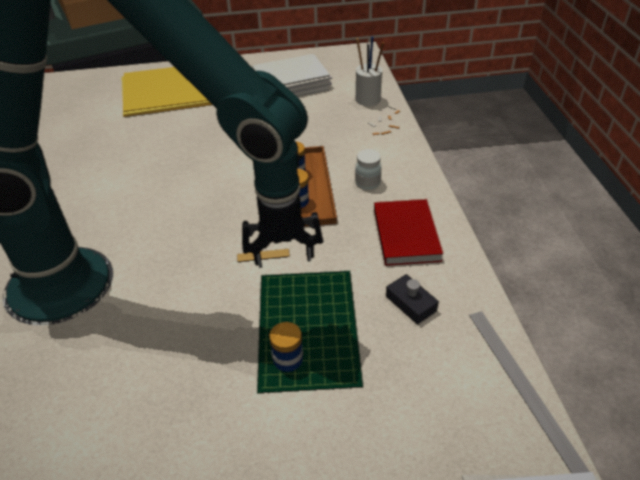

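>>> send_rows(increments=[[[-0.08,-0.01,0,0,0,0],[-0.16,-0.025,0,0,0,0],[-0.21,-0.035,0,0,0,0],[-0.226,-0.038,0,0,0,0],[-0.226,-0.038,0.02,0,0,0],[-0.226,-0.038,0.05,0,0,0],[-0.226,-0.038,0.06,0,0,0],[-0.226,-0.038,0.06,0,0,0]]])

```text
time: 25.4
tool_pos: [0.4708, -0.2932, 0.103]
tool_rot: [[0.001, 1.0, -0.001], [1.0, -0.001, 0.001], [0.001, -0.001, -1.0]]
force: [0.5, -0.5, 0.6]
gripper_width: 0.0856
```

```bash
python3 - <<'E'
from h import *
c=read_camera("side");s=manip.observe()
print(s["time"],s["tool_pos"],s["gripper_width"],s["force"])
f=cv2.resize(c["frame"][240:400,200:360,::-1],None,fx=3.5,fy=3.5)
cv2.imwrite("pics/side16.png",f)
E
```

```text
25.45 [ 0.47106051 -0.29356864  0.10347134] 0.08549613154367317 [0.24127606 0.0240178  0.12339163]
```

View pics/side16.png

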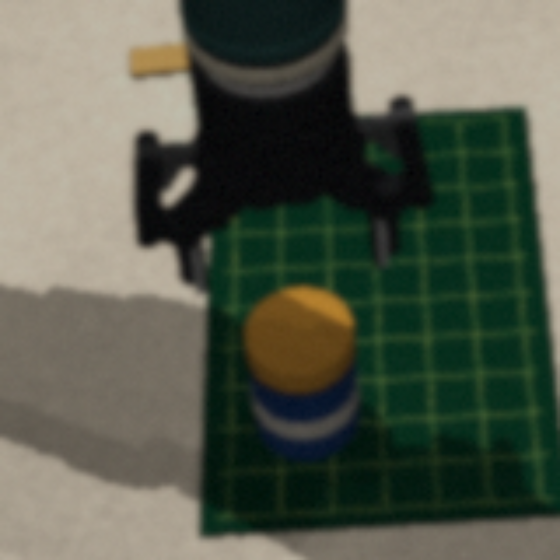

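>>> send_rows(increments=[[[-0.003,0,0.03,0,0,0],[-0.003,0,0.07,0,0,0],[-0.003,0,0.1,0,0,0],[-0.003,0,0.12,0,0,0],[-0.003,0,0.135,0,0,0],[-0.003,0,0.135,0,0,0],[-0.003,0,0.135,0,0,0],[-0.003,0,0.135,0,0,0]]])

```text
time: 26.45
tool_pos: [0.4714, -0.2957, 0.0368]
tool_rot: [[0.002, 1.0, 0.001], [1.0, -0.002, -0.0], [-0.0, 0.001, -1.0]]
force: [0.8, 1.5, -0.1]
gripper_width: 0.0856
```

>>> send_rows(increments=[[[0,0,0,0,0,0],[0,0,0,0,0,0],[0,0,0,0,0,0],[0,0,0,0,0,0],[0,0,0,0,0,0],[0,0,0,0,0,0],[0,0,0,0,0,0],[0,0,0,0,0,0]]], claw=-1)

```text
time: 27.45
tool_pos: [0.4715, -0.2956, 0.0369]
tool_rot: [[0.002, 1.0, 0.001], [1.0, -0.002, -0.0], [-0.0, 0.001, -1.0]]
force: [0.1, -0.0, 6.0]
gripper_width: 0.0565
```

>>> send_rows(increments=[[[0,0,-0.01,0,0,0],[0,0,-0.03,0,0,0],[0,0,-0.07,0,0,0],[0,0,-0.12,0,0,0],[0,0,-0.17,0,0,0],[0,0,-0.22,0,0,0],[0,0,-0.27,0,0,0],[0,0,-0.32,0,0,0]]])

```text
time: 28.45
tool_pos: [0.4705, -0.2955, 0.1981]
tool_rot: [[0.002, 1.0, 0.001], [1.0, -0.002, 0.0], [0.0, 0.001, -1.0]]
force: [-0.2, 0.2, -7.0]
gripper_width: 0.0562
```

>>> send_rows(increments=[[[0,0,-0.04,0,0,0],[0,0,-0.07,0,0,0],[0,0,-0.08,0,0,0],[0,0,-0.08,0,0,0],[0,0,-0.08,0,0,0],[0,0,-0.08,0,0,0],[0,0,-0.08,0,0,0],[0,0,-0.08,0,0,0]]])

```text
time: 29.45
tool_pos: [0.4709, -0.2955, 0.2361]
tool_rot: [[0.002, 1.0, -0.0], [1.0, -0.002, 0.0], [0.0, -0.0, -1.0]]
force: [1.1, 0.3, -6.3]
gripper_width: 0.0562
```

```bash
python3 - <<'E'
from h import *
F=[]
for i in range(6):
    c=read_camera("side");s=manip.observe();F.append(s["force"])
print(s["time"],s["tool_pos"],s["gripper_width"],np.abs(s["qvel"]).max());print(np.mean(F,0),np.std(F,0))
cv2.imwrite("pics/side17.png",c["frame"][:,:,::-1])
t=read_camera("top")
for l in lids(t,.086):print(*l)
cv2.imwrite("pics/top17.png",t["frame"][:,:,::-1])
E
```

```text
29.75 [ 0.47098329 -0.29550415  0.23630015] 0.05635343286299002 0.12606213888717524
[-0.04750325  0.23712454 -6.89997778] [0.57896509 0.42558521 0.43270111]
[224.5 273.3] [25.9 41. ] [0.5549 0.178  0.086 ]
[169.9 267. ] [26.  27.5] [0.5663 0.2889 0.086 ]
```

View pics/side17.png

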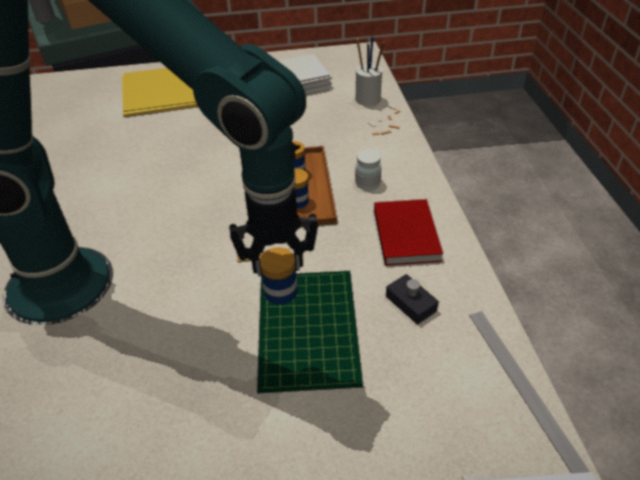

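View pics/top17.png

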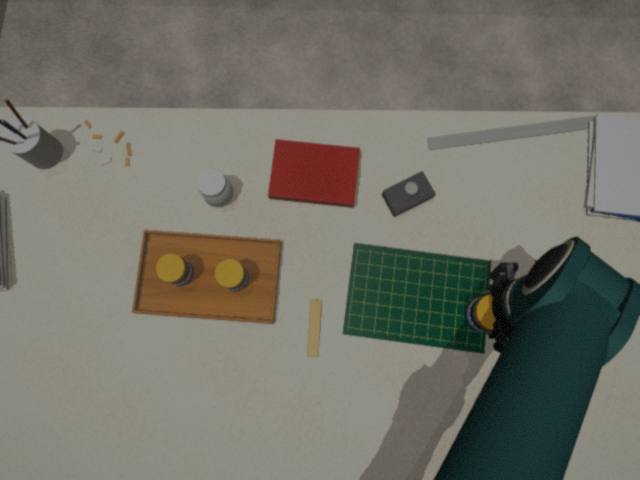

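```bash
python3 -c "
from station import ticket;print(ticket.job_done())"
```

```text
the job is handed in; nothing more can be done
None
```

I hefted all three tins and handed the job in at about 30 s. The two light ones are in the wooden tray, and the heaviest is held in the gripper.

| Tin (start position) | Measured weight | Where it is now |
|---|---|---|
| (0.486, -0.138) | 3.3 N | In the tray, standing at (0.566, 0.289) |
| (0.560, -0.233) | 3.1 N | In the tray, standing at about (0.556, 0.17) |
| (0.471, -0.296) | 6.9 N, the heaviest | Held upright and still, underside about 0.20 m above the bench |

- **Placing:** I lowered both light tins until the force reading showed the tray floor, then let go. The last pictures show them upright and well inside the tray.
- **Bystanders:** in the pictures, the glue jar, book, steel weight and bone folder have not visibly moved. I did not measure them.
- **One check disagreed:** with the gripper open, the fingertips showed about 30 mm higher in the side camera than the reported tool position and the given tool dimensions imply. I never found the cause. I gripped lower to allow for it, so the tins were held near their lids, and all three grips held at 56–57 mm without slipping.
- **Less certain:** the last top-view position of the second tray tin is loose, because its lid outline merged with other pixels. The y value came out between 0.173 and 0.178, against the 0.169 where I set it down. All of these are within the tray limits.

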